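Try the stay of the attic locker's lift-up flap

TASK

The desk locker with the sloping lift-up flap has just had its stay fitted; try it out. Raise the flap by its handle until the stay's catch locks, let go so that the flap stays up by itself for a moment, then press the release paddle so that the flap comes down and shuts fully. Leave the mug standing where it is.

Things in the scene. Friction and masses are not known exactly. Their poses are not given: they have to be found in the camera images.
- flap (a joint): Angle of the flap, rad: 0 shut (sloping 60 deg to the desk), 1.05 level, 1.25 top stop. White locker 260 mm wide; flap 175 mm long, hinged at its top edge 270 mm above the desk, swings up towards the robot. At 1.0 the catch has dropped (aim for 1.15: the grip may slip): let go, it rests near 0.93. Unlocked, it sinks shut in 3 s. Lifting at the handle takes about 4 N, plus 4 N at 0.1 m/s.
- flap_handle (a point): Middle of the dark handle bar: round, 12 mm thick, 70 mm long, running up and down the flap's middle, 35 mm off its face, a foot at each end. Frame turns with the flap: x up the flap to the hinge, y along the hinge (left seen from the robot), z out of the face. Hinge line at x = +120, z = -35 mm here. Pinch it across y from straight above; it may turn in the grip as the flap swings.
- release_paddle (a point): Middle of the top face of the release paddle: dark steel plate, 36 mm front to back, 40 mm wide, 65 mm above the locker's top, behind the hinge, 80 mm left of the handle. Rear end of a rocking lever whose front hook catches the stay's pin. Pressed straight down 8 to 10 mm (stop at 11), 1 to 6 N, it unlocks the flap; it springs back. x to the back at rest, y along the hinge, z up.
- mug: White mug with one handle, 80 mm across, 90 mm high, standing on top of a small white two-drawer unit (170 mm high) beside the locker; origin at the centre of its underside, z up. A stapler and a computer mouse lie on the desk in front; they and the drawer unit are not needed.
Mind the look-alikes: they are no part of the job. There is more than one size of the mug; the job needs the smallest.

How it is judged:
By the outcome, as a careful person would: the job done as asked, in the order asked, and still so for the second after the job is handed in, with the robot touching nothing.
It also fails if it takes over 56 s, if anything falls off the work surface, if the arm or the gripper's body presses on something with over 40 N, if the wrist force passes 120 N, or if a joint passes its speed limit or range.

ROBOT

A 6-joint arm with a two-finger parallel gripper is mounted at the origin on the work surface. World frame = base frame: x ahead of the robot, y to its left, z up, the work surface at z = 0. Lengths are in mm, angles in rad, forces in N, time in s.
With the tool pointing down it reaches from about 350 to 975 mm from the base axis. Payload 7.1 kg.
Tool frame: the origin (TCP) lies at the very end of the fingers, on their centre line; the grasp point (between the pads) lies 19 mm behind it (ctrl.tcp_to_grasp is the distance from the TCP to the grasp point, in mm); z points along the fingers, x is the direction in which the jaws open and shut, and the axes are right-handed (so a half turn about z gives the same grasp; the last joint's range is limited). The gripper opens to 88 mm and grips with 3 to 60 N. Pads are 20 mm wide; open, the fingers measure 115 mm over their backs; the gripper's body (75 mm by 178 mm) begins 61 mm behind the grasp point.
Start: joints at [1.168, 0.423, 1.63, -0, 1.089, -0.019], TCP at [233.997, 579.526, 222.675] pointing down, gripper open.
Joint ranges: [-3, 3], [-0.9, 2.11], [0.09, 2.58], [-1.31, 4.45], [0.11, 2.69], [-2.54, 2.54]. Speed limits (rad/s): [2.39, 2.39, 3.01, 3.14, 3.14, 3.14].

INTERFACE

Orientations are given as a rotation vector (axis times angle).
In Python, from workcell import get_obs, viewer, ctrl, masks_of gives the robot as it stands. The module is installed in compiled form; this text tells all that it offers.
- The arm moves only by the shell command python3 -m inch 'ROWS'. ROWS is JSON, a list of rows, each an object of numbers: "tx", "ty", "tz": the shift along the tool's x, y, z in cm; "ax", "ay", "az": the turn, a rotation vector about the tool's x, y, z in degrees; "jaw": the opening, from 0 (shut) to 1 (fully open). In form: [{"tx": .., "ty": .., "tz": .., "ax": .., "ay": .., "az": .., "jaw": ..}, ...]. A call has 1 to 12 rows; each row shifts and turns the commanded pose from where the row before left it, along the tool's axes as they then stand; what a row does not reach is not made up. A row lasts 1/8 s, in which the tool goes at most 62.5 mm and 10.7 degrees, less where a joint would pass 70% of its speed; a pose out of reach is approached as far as the arm can. A call is refused whole if a number of a shift passes 6.25 or a number of a turn 10.7, either way. A call with a gripper value outside its range is refused whole. The fingers move at their own pace and stop on an object; the grip force is fixed at half the most. Time passes only in rows, so rows that do not move let the fingers close. It gives the time, the measured TCP pose, the force and the opening at its end, in the units of the state.
- get_obs(): the state, without advancing time (a new reading comes with each control period).
- viewer.get_image(name): name is "side" or "top" or "wrist"; returns (picture, depth): 400x640x3 uint8, red, green, blue; 400x640 float32, mm along the optical axis (not along the pixel's ray), 0 where there is no reading.
- viewer.get_calibration(name): a dict with "fx", "fy", "cx", "cy" (pixels), "distortion" ([k1, k2, p1, p2, k3] as OpenCV has them; the pictures are not rectified), "rvec" (rotation vector, rad) and "tvec" (3), from world to camera coordinates, as OpenCV has them. Camera axes: x right, y down, z forward; pixel columns grow to the right and rows downward; lengths in mm; the calibration is good to about 2 mm. A picture is of the moment at which its call begins: read the wrist's pose just before it. get_calibration takes no time and is no camera call; for the wrist camera it gives the pose at the moment of the call.
- ctrl.close_job(): hands the job in, once; it reports no verdict.
Trained networks look in the newest picture that a camera, given by its name, has taken for a name from the list of things; names that differ only in an ending like _2 or _b are one class to them, and where a whole thing is asked for, a point or a joint stands for the part that bears it (a point fixed in the world has none). Each returns a list of dicts, best first, with "score" (0 to 1); they miss things now and then, are a little off and sometimes report something else, mostly with a low value. They report only what shows in the picture. A call takes as long as a camera call. They do not tell look-alikes from the thing itself.
- masks_of(camera, thing): "pixels" (400x640 bool, what is visible of it) and "location" ([column, row] in pixels, amid what is visible of it).
The state is a dict: "t": time; "qpos": joint angles; "qvel": joint speeds; "joint_torque": joint torques, N m; "ee_pos": TCP position; "orientation": TCP orientation; "ft_force": force on the tool from outside, world axes, zero at the start; "moment": the same for the moment, N m; "width": finger opening in mm.
Only numpy, scipy, OpenCV 4.12 (cv2) and the standard library are available. Lean on these libraries where they do the work, as an engineer would, in place of code of your own. Each camera call takes 0.05 s, during which the arm holds its last target. There are 200 camera calls.

## Working session

There is one attempt and no reset: what is moved stays moved. The work goes in short steps, Python scripts to look and compute and a shell command to move; the robot and the scene stay as the last step left them, time stands still between calls to the robot, and variables do not carry over. Pictures are saved under pics/ and viewed, about 8 in all and at most 12, crops included, and the job is handed in when it is done.

```bash
mkdir -p pics; cat > h.py <<'E'
import numpy as np,cv2
from scipy.spatial.transform import Rotation as R
from workcell import get_obs,viewer,ctrl,masks_of
def world(cal,depth,px):
    px=np.atleast_2d(np.array(px,float)); K=np.array([[cal['fx'],0,cal['cx']],[0,cal['fy'],cal['cy']],[0,0,1]])
    n=cv2.undistortPoints(px[:,None],K,np.array(cal['distortion']))[:,0]
    d=depth[px[:,1].astype(int),px[:,0].astype(int)]
    c=np.c_[n*d[:,None],d]
    M=cv2.Rodrigues(np.array(cal['rvec'],float))[0]
    return np.where(d[:,None]>0,(c-np.array(cal['tvec']).ravel())@M,np.nan)
def mask_world(cal,depth,m):
    r,c=np.nonzero(m); w=world(cal,depth,np.c_[c,r]); return w[~np.isnan(w[:,0])]
E
python3 - <<'E'
from h import *
np.set_printoptions(precision=1,suppress=True)
for n in ("top","side"):
    im,d=viewer.get_image(n); cal=viewer.get_calibration(n)
    cv2.imwrite(f'pics/{n}0.png',im[:,:,::-1]); np.savez(f'{n}0.npz',im=im,d=d)
    for t in ("flap_handle","release_paddle","mug","flap"):
        for r in masks_of(n,t):
            w=mask_world(cal,d,r['pixels'])
            print(n,t,round(r['score'],2),r['location'],len(w),np.median(w,0) if len(w) else '',(np.percentile(w,[3,97],axis=0).round() if len(w) else ''))
print(get_obs())
E
```

```text
top flap_handle 0.96 [405.7, 224.2] 3744 [ 506.1 -146.9  204.1] [[ 455. -269.  124.]
 [ 551.  -29.  266.]]
top mug 0.9 [286.0, 216.8] 922 [525.1 159.7 176.5] [[486. 118. 171.]
 [560. 195. 261.]]
top flap 0.71 [407.0, 221.2] 3707 [ 506.1 -146.5  204.1] [[ 455. -268.  125.]
 [ 550.  -29.  266.]]
side flap_handle 0.64 [367.2, 143.1] 3030 [ 506.9 -123.1  202.7] [[ 453. -267.  127.]
 [ 552.  -27.  267.]]
side release_paddle 0.81 [326.6, 112.6] 415 [604.1 -78.  329.1] [[ 531. -102.  318.]
 [ 647.  -67.  331.]]
side mug 0.97 [254.6, 235.5] 2479 [748.9 114.6  72.7] [[692.  53.   8.]
 [826. 153. 120.]]
side mug 0.94 [354.5, 368.9] 2898 [461.6 374.9  52.4] [[414. 339.   5.]
 [510. 446. 120.]]
side mug 0.66 [345.5, 229.8] 1997 [522.3 163.2 224.8] [[484. 107. 176.]
 [559. 195. 261.]]
side flap 0.62 [369.2, 146.4] 3092 [ 506.7 -125.3  201.8] [[ 452. -270.  126.]
 [ 551.  -27.  267.]]
{'t': 0.5, 'qpos': array([ 1.2,  0.4,  1.6,  0. ,  1.1, -0. ]), 'qvel': array([-0., -0., -0., -0.,  0.,  0.]), 'joint_torque': array([  0. , -54.4, -27.4,   0.1,   0. ,  -0. ]), 'ee_pos': array([234. , 579.5, 222.6]), 'orientation': array([ 2.6,  1.8, -0. ]), 'ft_force': array([-0.1,  0.7,  0.6]), 'moment': array([-0. , -0. , -0.1]), 'width': 87.80460521004774}
```

View pics/top0.png

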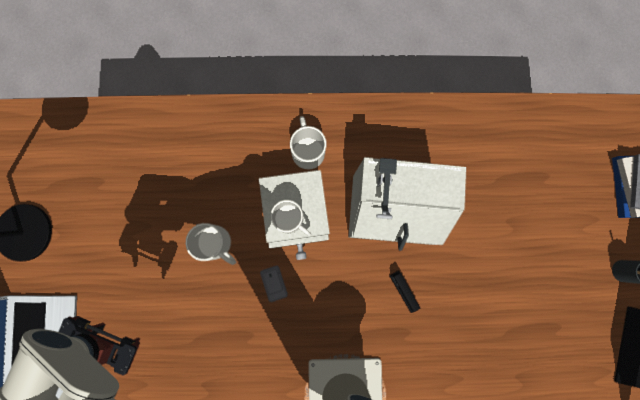

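View pics/side0.png

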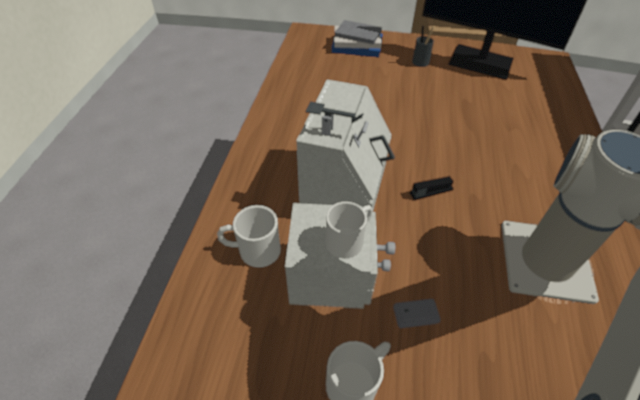

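The top view shows a locker with its hinge at about (365,203)–(463,208). The only dark handle is at (402,236) and the dark lever/paddle is near (385,165). The side view puts the handle at (381,149) and the paddle plate at (316,108). The other dark objects are not candidates: the stapler at (405,288), the mouse at (273,283), and the drawer knobs. The job's mug is on the drawer unit at (286,216) and needs no handling. Next I'll measure the geometry and check a close crop.

```bash
python3 - <<'E'
from h import *
np.set_printoptions(precision=1,suppress=True)
crops=[]
for n,(a,b,c,e) in (("top",(345,475,150,255)),("side",(290,400,75,195))):
    z=np.load(f'{n}0.npz'); im,d=z['im'],z['d']; cal=viewer.get_calibration(n)
    g=im.max(2); cc,rr=np.meshgrid(np.arange(a,b),np.arange(c,e)); px=np.c_[cc.ravel(),rr.ravel()]
    w=world(cal,d,px); v=g[rr,cc].ravel(); ok=~np.isnan(w[:,0])
    w=w[ok];v=v[ok]
    # flap plane
    f=w[(v>110)&(w[:,2]>135)&(w[:,2]<255)&(w[:,0]<560)&(w[:,0]>450)&(w[:,1]<-20)]
    for _ in range(4):
        m=f.mean(0); nrm=np.linalg.svd(f-m,full_matrices=False)[2][2]; nrm*=np.sign(nrm[2]); r=(f-m)@nrm; f=f[abs(r)<5]
    print(n,'plane',m,nrm*100,len(f),'slope',np.degrees(np.arccos(nrm[2])),'yaw',np.degrees(np.arctan2(-nrm[1],-nrm[0])))
    t=w[(v>110)&(abs(w[:,2]-270)<8)]; print(' top face',np.percentile(t,[2,50,98],axis=0))
    dist=(w-m)@nrm
    h=w[(dist>18)&(w[:,2]<262)&(w[:,2]>120)&(w[:,0]<530)]; dh=(h-m)@nrm
    print(' handle',len(h),h.mean(0),np.percentile(h,[3,50,97],axis=0),'dist',np.percentile(dh,[5,50,95]))
    p=w[(w[:,2]>322)&(v<110)]; print(' >322',len(p),np.percentile(p,[3,50,97],axis=0))
    p=w[(w[:,2]>325)&(w[:,0]>600)]; print(' paddle',len(p),np.percentile(p,[3,50,97],axis=0) if len(p) else'')
    crops.append(cv2.resize(im[c:e,a:b,::-1],(400,480),interpolation=cv2.INTER_CUBIC))
cv2.imwrite('pics/crop.png',np.hstack(crops))
E
```

```text
top plane [ 503.6 -152.3  197.9] [-86.1   9.   50.1] 2618 slope 59.95907082140687 yaw -5.995919350334915
 top face [[ 536.9 -285.4  262.2]
 [ 594.2 -175.3  264.4]
 [ 654.5  -35.2  267.9]]
 handle 114 [ 459.9 -145.   191.9] [[ 436.1 -152.7  149.7]
 [ 458.6 -144.4  196.9]
 [ 487.1 -139.3  218. ]] dist [22.1 37.9 41.5]
 >322 444 [[ 529.1 -100.9  325.1]
 [ 617.7  -78.8  329.3]
 [ 648.7  -66.3  332.4]]
 paddle 286 [[ 603.3 -102.   326. ]
 [ 629.8  -82.8  329.5]
 [ 649.   -65.6  332.2]]
side plane [ 504.8 -137.8  196.7] [-86.1   9.3  50. ] 2070 slope 59.99019786587091 yaw -6.140331766810763
 top face [[ 536.5 -289.1  262.8]
 [ 591.5 -146.8  265.6]
 [ 659.   -35.5  268.3]]
 handle 166 [ 459.9 -145.8  187.6] [[ 437.5 -151.6  148.7]
 [ 456.7 -146.5  189.3]
 [ 488.2 -142.4  219.9]] dist [19.7 35.4 41.1]
 >322 335 [[ 532.7 -101.6  323.6]
 [ 614.4  -78.8  329.4]
 [ 648.9  -68.5  331.4]]
 paddle 225 [[ 603.2 -103.6  326.6]
 [ 629.3  -82.3  329.6]
 [ 649.9  -66.1  331.5]]
```

View pics/crop.png

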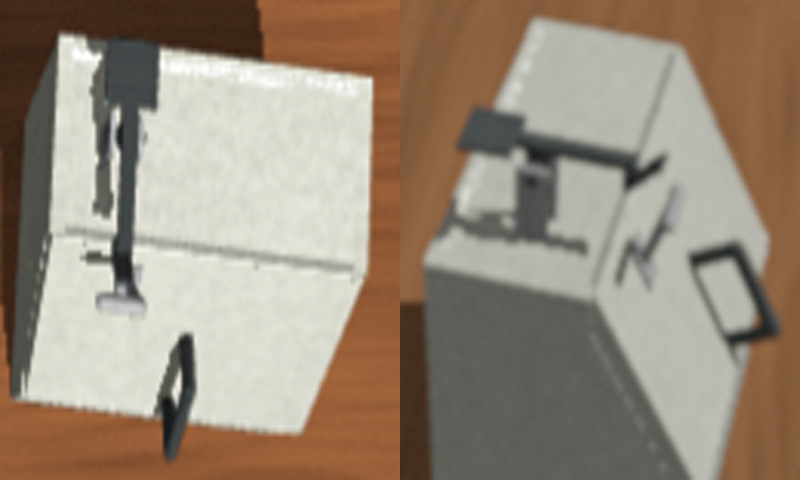

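The crop confirms one dark bar handle and one dark paddle plate at the rear left, with the lever running forward to its hook. I'll work out the move numbers now.

```bash
cat > tool.py <<'E'
from h import *
import sys
np.set_printoptions(precision=2,suppress=True)
def st(target=None):
    o=get_obs(); M=R.from_rotvec(o['orientation']).as_matrix()
    print('t',o['t'],'pos',o['ee_pos'],'q',o['qpos'],'F',o['ft_force'],'w',o['width']); print('x',M[:,0],'y',M[:,1],'z',M[:,2])
    x=M[:,0]; yl=np.array([.1045,.9945,0])
    for s in(1,-1):
        T=np.c_[s*yl,np.cross([0,0,-1],s*yl),[0,0,-1]]
        print('turn(deg,tool)',np.degrees(R.from_matrix(M.T@T).as_rotvec()))
    if target is not None:
        print('shift cm (tool)',M.T@(np.array(target)-o['ee_pos'])/10)
st([float(v) for v in sys.argv[1:4]] if len(sys.argv)>3 else None)
E
python3 tool.py 457 -145.5 330
python3 - <<'E'
from h import *
np.set_printoptions(precision=1,suppress=True)
n=np.array([-.861,.091,.5]);b=np.array([.9945,-.1045,0]);u=np.array([.5*.9945,-.5*.1045,.866]);m=np.array([504.2,-145,197.3])
for k,(a,bb,c,e) in (("top",(345,475,150,255)),("side",(290,400,75,195))):
    z=np.load(f'{k}0.npz'); d=z['d']; cal=viewer.get_calibration(k)
    cc,rr=np.meshgrid(np.arange(a,bb),np.arange(c,e)); w=world(cal,d,np.c_[cc.ravel(),rr.ravel()]); w=w[~np.isnan(w[:,0])]
    dist=(w-m)@n; s=(dist>29)&(dist<45)&(w[:,2]<262)&(w[:,2]>120)&(w[:,0]<530); h=w[s]
    al=(h-m)@u; lat=(h-m)@np.array([.1045,.9945,0])
    print(k,'along',np.percentile(al,[1,50,99]),'lat',np.percentile(lat,[5,50,95]))
    c0=m+35*n+u*np.percentile(al,[1,99]).mean()+np.median(lat)*np.array([.1045,.9945,0]); print('centre',c0)
E
```

```text
t 0.5 pos [233.97 579.49 222.63] q [ 1.17  0.42  1.63  0.    1.09 -0.02] F [-0.14  0.68  0.55] w 87.80460521004774
x [ 0.37  0.93 -0.  ] y [ 0.93 -0.37 -0.  ] z [-0. -0. -1.]
turn(deg,tool) [ -0.     0.   -15.99]
turn(deg,tool) [  0.01   0.   164.01]
shift cm (tool) [-58.87  47.83 -10.73]
top along [-72.  -28.1   5.1] lat [-10.7  -4.5  -0.2]
centre [ 457.  -144.6  185.8]
side along [-73.5 -31.9   4.9] lat [-10.   -6.4  -3.6]
centre [ 456.3 -146.4  185.1]
```

```bash
python3 -m inch '[{"tz":-5.4,"az":-8,"jaw":1},{"tz":-5.4,"az":-8,"jaw":1},{"tx":-4.65,"ty":1.98,"jaw":1},{"tx":-4.65,"ty":1.98,"jaw":1},{"tx":-4.65,"ty":1.98,"jaw":1},{"tx":-4.65,"ty":1.98,"jaw":1},{"tx":-4.65,"ty":1.98,"jaw":1},{"tx":-4.65,"ty":1.98,"jaw":1},{"tx":-4.65,"ty":1.98,"jaw":1},{"tx":-4.65,"ty":1.98,"jaw":1}]'; python3 tool.py 456.7 -145.5 310
```

```text
t 0.5 pos [233.97 579.49 222.63] q [ 1.17  0.42  1.63  0.    1.09 -0.02] F [-0.14  0.68  0.55] w 87.80460521004774
x [ 0.37  0.93 -0.  ] y [ 0.93 -0.37 -0.  ] z [-0. -0. -1.]
turn(deg,tool) [ -0.     0.   -15.99]
turn(deg,tool) [  0.01   0.   164.01]
shift cm (tool) [-58.89  47.8   -8.73]$[0]: bad value
```

```bash
python3 -m inch '[{"tx":0,"ty":0,"tz":-5.4,"ax":0,"ay":0,"az":-8,"jaw":1},{"tx":0,"ty":0,"tz":-5.4,"ax":0,"ay":0,"az":-8,"jaw":1},{"tx":-4.65,"ty":1.98,"tz":0,"ax":0,"ay":0,"az":0,"jaw":1},{"tx":-4.65,"ty":1.98,"tz":0,"ax":0,"ay":0,"az":0,"jaw":1},{"tx":-4.65,"ty":1.98,"tz":0,"ax":0,"ay":0,"az":0,"jaw":1},{"tx":-4.65,"ty":1.98,"tz":0,"ax":0,"ay":0,"az":0,"jaw":1},{"tx":-4.65,"ty":1.98,"tz":0,"ax":0,"ay":0,"az":0,"jaw":1},{"tx":-4.65,"ty":1.98,"tz":0,"ax":0,"ay":0,"az":0,"jaw":1},{"tx":-4.65,"ty":1.98,"tz":0,"ax":0,"ay":0,"az":0,"jaw":1},{"tx":-4.65,"ty":1.98,"tz":0,"ax":0,"ay":0,"az":0,"jaw":1}]'; python3 tool.py 456.7 -145.5 310
```

```text
t: 1.75
ee_pos: [352.9, 191.5, 331.0]
orientation: [2.334, 2.103, 0.001]
ft_force: [0.5, -0.5, -0.4]
width: 87.9
t 1.75 pos [352.93 191.51 330.97] q [ 0.47 -0.05  1.96 -0.    1.23 -1.  ] F [ 0.55 -0.52 -0.38] w 87.91949037929123
x [0.1  0.99 0.  ] y [ 0.99 -0.1   0.  ] z [ 0.  0. -1.]
turn(deg,tool) [ 0.05 -0.03  0.03]
turn(deg,tool) [   0.04    0.07 -179.97]
shift cm (tool) [-32.44  13.82   2.09]
```

```bash
python3 -m inch '[{"tx":-4.05,"ty":1.73,"tz":0,"ax":0,"ay":0,"az":0,"jaw":1},{"tx":-4.05,"ty":1.73,"tz":0,"ax":0,"ay":0,"az":0,"jaw":1},{"tx":-4.05,"ty":1.73,"tz":0,"ax":0,"ay":0,"az":0,"jaw":1},{"tx":-4.05,"ty":1.73,"tz":0,"ax":0,"ay":0,"az":0,"jaw":1},{"tx":-4.05,"ty":1.73,"tz":0,"ax":0,"ay":0,"az":0,"jaw":1},{"tx":-4.05,"ty":1.73,"tz":0,"ax":0,"ay":0,"az":0,"jaw":1},{"tx":-4.05,"ty":1.73,"tz":0,"ax":0,"ay":0,"az":0,"jaw":1},{"tx":-4.05,"ty":1.73,"tz":0,"ax":0,"ay":0,"az":0,"jaw":1},{"tx":0,"ty":0,"tz":3,"ax":0,"ay":0,"az":0,"jaw":1},{"tx":0,"ty":0,"tz":3,"ax":0,"ay":0,"az":0,"jaw":1},{"tx":0,"ty":0,"tz":3,"ax":0,"ay":0,"az":0,"jaw":1},{"tx":0,"ty":0,"tz":0,"ax":0,"ay":0,"az":0,"jaw":1}]'; python3 tool.py 456.7 -145.5 166.5
python3 - <<'E'
from h import *
im,d=viewer.get_image("wrist"); cv2.imwrite('pics/w1.png',im[:,:,::-1])
E
```

```text
t: 3.25
ee_pos: [455.1, -143.2, 239.1]
orientation: [-2.332, -2.1, 0.003]
ft_force: [0.2, -0.2, 0.7]
width: 87.7
t 3.25 pos [ 455.1  -143.21  239.06] q [-0.33  0.18  1.93 -0.    1.03 -1.8 ] F [ 0.18 -0.16  0.69] w 87.73412189976628
x [0.1  0.99 0.  ] y [ 0.99 -0.1  -0.  ] z [-0.  0. -1.]
turn(deg,tool) [-0.25 -0.06  0.  ]
turn(deg,tool) [   0.09   -0.39 -180.  ]
shift cm (tool) [-0.22  0.21  7.25]
```

View pics/w1.png

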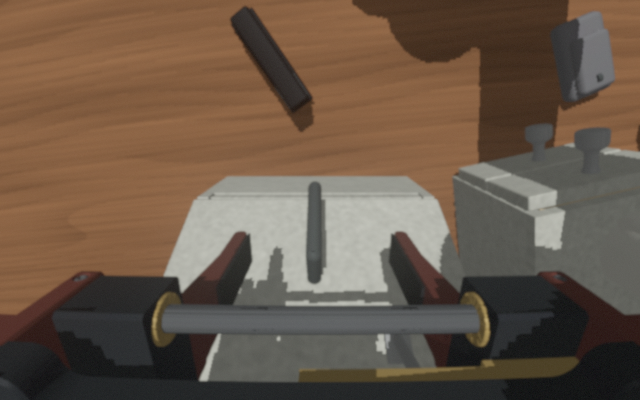

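The wrist view shows the handle bar at (315,230), centred between the open fingers at (240,260) and (405,260). I'll descend and close.

```bash
python3 -m inch '[{"tx":-0.1,"ty":0.1,"tz":2.4,"ax":0,"ay":0,"az":0,"jaw":1},{"tx":-0.1,"ty":0.1,"tz":2.4,"ax":0,"ay":0,"az":0,"jaw":1},{"tx":0,"ty":0,"tz":2.4,"ax":0,"ay":0,"az":0,"jaw":1},{"tx":0,"ty":0,"tz":0,"ax":0,"ay":0,"az":0,"jaw":0},{"tx":0,"ty":0,"tz":0,"ax":0,"ay":0,"az":0,"jaw":0},{"tx":0,"ty":0,"tz":0,"ax":0,"ay":0,"az":0,"jaw":0},{"tx":0,"ty":0,"tz":0,"ax":0,"ay":0,"az":0,"jaw":0},{"tx":0,"ty":0,"tz":0,"ax":0,"ay":0,"az":0,"jaw":0},{"tx":0,"ty":0,"tz":0,"ax":0,"ay":0,"az":0,"jaw":0}]'; python3 tool.py
python3 - <<'E'
import numpy as np
a0=np.degrees(np.arctan2(86.4,90.3))
p=None
for th in np.linspace(0,1.17,25):
    a=np.radians(-a0)+th; q=125*np.array([-np.cos(a),np.sin(a)])
    if p is not None: print(round(th,2),'ty %.2f tz %.2f'%tuple((q-p)*[1,-1]/10))
    p=q
E
```

```text
t: 4.42
ee_pos: [458.3, -145.9, 168.8]
orientation: [2.334, 2.102, 0.0]
ft_force: [0.3, 0.3, 0.2]
width: 31.5
t 4.425 pos [ 458.34 -145.86  168.78] q [-0.33  0.29  1.98 -0.    0.87 -1.8 ] F [0.31 0.32 0.21] w 31.50032927143128
x [ 0.1   0.99 -0.  ] y [ 0.99 -0.1   0.  ] z [ 0. -0. -1.]
turn(deg,tool) [0.01 0.   0.01]
turn(deg,tool) [  -0.      0.01 -179.99]
0.05 ty -0.41 tz -0.45
0.1 ty -0.39 tz -0.47
0.15 ty -0.36 tz -0.49
0.19 ty -0.34 tz -0.51
0.24 ty -0.32 tz -0.52
0.29 ty -0.29 tz -0.54
0.34 ty -0.26 tz -0.55
0.39 ty -0.24 tz -0.56
0.44 ty -0.21 tz -0.57
0.49 ty -0.18 tz -0.58
0.54 ty -0.15 tz -0.59
0.58 ty -0.12 tz -0.60
0.63 ty -0.09 tz -0.60
0.68 ty -0.06 tz -0.61
0.73 ty -0.03 tz -0.61
0.78 ty -0.00 tz -0.61
0.83 ty 0.03 tz -0.61
0.88 ty 0.05 tz -0.61
0.93 ty 0.08 tz -0.60
0.97 ty 0.11 tz -0.60
1.02 ty 0.14 tz -0.59
1.07 ty 0.17 tz -0.58
1.12 ty 0.20 tz -0.58
1.17 ty 0.23 tz -0.57
```

```bash
python3 -m inch '[{"tx":0,"ty":-0.1,"tz":0.2,"ax":0,"ay":0,"az":0,"jaw":0},{"tx":0,"ty":0,"tz":0,"ax":0,"ay":0,"az":0,"jaw":0},{"tx":0,"ty":0,"tz":0,"ax":0,"ay":0,"az":0,"jaw":0},{"tx":0,"ty":0,"tz":0,"ax":0,"ay":0,"az":0,"jaw":0},{"tx":0,"ty":0,"tz":0,"ax":0,"ay":0,"az":0,"jaw":0}]'
```

```text
t: 5.05
ee_pos: [456.8, -148.4, 166.4]
orientation: [2.332, 2.102, -0.006]
ft_force: [-4.1, -16.8, -3.3]
width: 11.4
```

The bar is gripped, with a small sideways load. I'll ease that off and lift along the arc.

```bash
python3 -m inch '[{"tx":-0.25,"ty":0,"tz":0,"ax":0,"ay":0,"az":0,"jaw":0},{"tx":0,"ty":-0.41,"tz":-0.45,"ax":0,"ay":0,"az":0,"jaw":0},{"tx":0,"ty":-0.39,"tz":-0.47,"ax":0,"ay":0,"az":0,"jaw":0},{"tx":0,"ty":-0.36,"tz":-0.49,"ax":0,"ay":0,"az":0,"jaw":0},{"tx":0,"ty":-0.34,"tz":-0.51,"ax":0,"ay":0,"az":0,"jaw":0}]'; python3 tool.py
```

```text
t: 5.68
ee_pos: [442.4, -147.0, 186.3]
orientation: [2.333, 2.102, 0.0]
ft_force: [3.1, -3.7, -6.1]
width: 11.4
t 5.675 pos [ 442.36 -146.96  186.28] q [-0.35  0.24  2.   -0.    0.9  -1.81] F [ 3.06 -3.66 -6.05] w 11.382912691827302
x [ 0.1   0.99 -0.  ] y [ 0.99 -0.1   0.  ] z [ 0. -0. -1.]
turn(deg,tool) [0.07 0.05 0.04]
turn(deg,tool) [  -0.08    0.11 -179.96]
```

Forces are small and the tool is tracking, so I'll continue the arc.

```bash
python3 -m inch '[{"tx":0,"ty":-0.32,"tz":-0.52,"ax":0,"ay":0,"az":0,"jaw":0},{"tx":0,"ty":-0.29,"tz":-0.54,"ax":0,"ay":0,"az":0,"jaw":0},{"tx":0,"ty":-0.26,"tz":-0.55,"ax":0,"ay":0,"az":0,"jaw":0},{"tx":0,"ty":-0.24,"tz":-0.56,"ax":0,"ay":0,"az":0,"jaw":0},{"tx":0,"ty":-0.21,"tz":-0.57,"ax":0,"ay":0,"az":0,"jaw":0},{"tx":0,"ty":-0.18,"tz":-0.58,"ax":0,"ay":0,"az":0,"jaw":0},{"tx":0,"ty":-0.15,"tz":-0.59,"ax":0,"ay":0,"az":0,"jaw":0},{"tx":0,"ty":-0.12,"tz":-0.60,"ax":0,"ay":0,"az":0,"jaw":0},{"tx":0,"ty":-0.09,"tz":-0.60,"ax":0,"ay":0,"az":0,"jaw":0},{"tx":0,"ty":-0.06,"tz":-0.61,"ax":0,"ay":0,"az":0,"jaw":0}]'; python3 -m inch '[{"tx":0,"ty":-0.03,"tz":-0.61,"ax":0,"ay":0,"az":0,"jaw":0},{"tx":0,"ty":0,"tz":-0.61,"ax":0,"ay":0,"az":0,"jaw":0},{"tx":0,"ty":0.03,"tz":-0.61,"ax":0,"ay":0,"az":0,"jaw":0},{"tx":0,"ty":0.05,"tz":-0.61,"ax":0,"ay":0,"az":0,"jaw":0},{"tx":0,"ty":0.08,"tz":-0.60,"ax":0,"ay":0,"az":0,"jaw":0}]'; python3 tool.py
```

```text
t: 6.92
ee_pos: [422.5, -144.9, 243.0]
orientation: [2.333, 2.103, -0.002]
ft_force: [2.4, -5.1, -7.5]
width: 11.0
t: 7.55
ee_pos: [423.5, -145.0, 273.2]
orientation: [-2.334, -2.103, 0.003]
ft_force: [1.4, -4.9, -7.6]
width: 11.1
t 7.55 pos [ 423.49 -144.96  273.19] q [-0.36  0.09  1.95 -0.    1.1  -1.82] F [ 1.37 -4.87 -7.55] w 11.086227283152976
x [ 0.1   0.99 -0.  ] y [ 0.99 -0.1  -0.  ] z [-0. -0. -1.]
turn(deg,tool) [-0.07  0.06  0.05]
turn(deg,tool) [  -0.1    -0.12 -179.95]
```

```bash
python3 -m inch '[{"tx":0,"ty":0.11,"tz":-0.6,"ax":0,"ay":0,"az":0,"jaw":0},{"tx":0,"ty":0.14,"tz":-0.59,"ax":0,"ay":0,"az":0,"jaw":0},{"tx":0,"ty":0.17,"tz":-0.58,"ax":0,"ay":0,"az":0,"jaw":0},{"tx":0,"ty":0.2,"tz":-0.58,"ax":0,"ay":0,"az":0,"jaw":0},{"tx":0,"ty":0.18,"tz":-0.46,"ax":0,"ay":0,"az":0,"jaw":0},{"tx":0,"ty":0,"tz":0,"ax":0,"ay":0,"az":0,"jaw":0}]'; python3 - <<'E'
from h import *
np.set_printoptions(precision=1,suppress=True)
im,d=viewer.get_image("side"); cv2.imwrite('pics/s2.png',cv2.resize(im[60:220,260:460,::-1],(750,600)))
cal=viewer.get_calibration("side")
for r in masks_of("side","flap"):
    w=mask_world(cal,d,r['pixels']); print(r['score'],len(w),np.percentile(w,[3,50,97],axis=0))
E
```

```text
t: 8.3
ee_pos: [431.4, -145.8, 301.5]
orientation: [-2.334, -2.102, 0.003]
ft_force: [-2.2, -5.0, -5.7]
width: 11.0
0.81 4322 [[ 375.7 -257.6  269.9]
 [ 465.6 -108.6  278.2]
 [ 540.8  -20.8  315.1]]
```

View pics/s2.png

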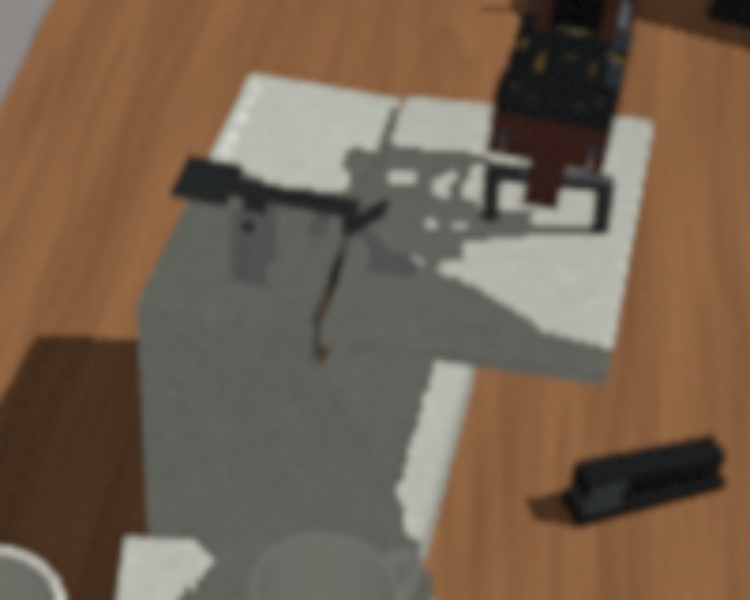

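The side view shows the flap held slightly above level, still gripped at crop pixel (545,190). The flap points slope up by about 0.1 rad, which puts it near 1.15. I'll lower it onto the catch.

```bash
python3 -m inch '[{"tx":0,"ty":-0.18,"tz":0.46,"ax":0,"ay":0,"az":0,"jaw":0},{"tx":0,"ty":-0.2,"tz":0.58,"ax":0,"ay":0,"az":0,"jaw":0},{"tx":0,"ty":-0.17,"tz":0.58,"ax":0,"ay":0,"az":0,"jaw":0},{"tx":0,"ty":-0.1,"tz":0.5,"ax":0,"ay":0,"az":0,"jaw":0},{"tx":0,"ty":0,"tz":0,"ax":0,"ay":0,"az":0,"jaw":0}]'; python3 -m inch '[{"tx":0,"ty":0,"tz":0,"ax":0,"ay":0,"az":0,"jaw":1},{"tx":0,"ty":0,"tz":0,"ax":0,"ay":0,"az":0,"jaw":1},{"tx":0,"ty":0,"tz":0,"ax":0,"ay":0,"az":0,"jaw":1},{"tx":0,"ty":0,"tz":0,"ax":0,"ay":0,"az":0,"jaw":1}]'; python3 tool.py
```

```text
t: 9.02
ee_pos: [425.3, -145.1, 280.4]
orientation: [2.334, 2.102, -0.001]
ft_force: [-2.7, -4.4, -1.5]
width: 11.0
t: 9.52
ee_pos: [426.0, -144.8, 280.5]
orientation: [2.334, 2.102, 0.0]
ft_force: [0.3, -0.0, 0.3]
width: 47.5
t 9.525 pos [ 425.96 -144.81  280.5 ] q [-0.35  0.09  1.94  0.    1.11 -1.82] F [ 0.26 -0.03  0.26] w 47.544174840444896
x [0.1  0.99 0.  ] y [ 0.99 -0.1   0.  ] z [ 0.  0. -1.]
turn(deg,tool) [ 0.02 -0.01  0.02]
turn(deg,tool) [   0.01    0.03 -179.98]
```

```bash
python3 -m inch '[{"tx":0,"ty":0,"tz":-2,"ax":0,"ay":0,"az":0,"jaw":1},{"tx":0,"ty":0,"tz":-4,"ax":0,"ay":0,"az":0,"jaw":1},{"tx":0,"ty":0,"tz":-4,"ax":0,"ay":0,"az":0,"jaw":0},{"tx":0,"ty":0,"tz":0,"ax":0,"ay":0,"az":0,"jaw":0},{"tx":0,"ty":0,"tz":0,"ax":0,"ay":0,"az":0,"jaw":0},{"tx":0,"ty":0,"tz":0,"ax":0,"ay":0,"az":0,"jaw":0},{"tx":0,"ty":0,"tz":0,"ax":0,"ay":0,"az":0,"jaw":0},{"tx":0,"ty":0,"tz":0,"ax":0,"ay":0,"az":0,"jaw":0},{"tx":0,"ty":0,"tz":0,"ax":0,"ay":0,"az":0,"jaw":0},{"tx":0,"ty":0,"tz":0,"ax":0,"ay":0,"az":0,"jaw":0}]'; cat > fl.py <<'E'
from h import *
np.set_printoptions(precision=1,suppress=True)
import sys
im,d=viewer.get_image("side"); cv2.imwrite(f'pics/{sys.argv[1]}.png',cv2.resize(im[60:220,260:460,::-1],(750,600)))
cal=viewer.get_calibration("side")
for r in masks_of("side","flap")[:1]:
    f=mask_world(cal,d,r['pixels'])
    for _ in range(8):
        m=np.median(f,0); n=np.linalg.svd(f-f.mean(0),full_matrices=False)[2][2]; n*=np.sign(n[2]); e=(f-m)@n; f=f[abs(e)<max(4,1.5*e.std())]
    print('flap',r['score'],len(f),m,'normal',n,'angle',1.047-np.arctan2(-n[0],n[2]))
for r in masks_of("side","release_paddle"):
    w=mask_world(cal,d,r['pixels']); p=w[(w[:,0]>600)&(w[:,2]>322)]; print('paddle',r['score'],len(p),np.percentile(p,[3,50,97],axis=0))
for r in masks_of("side","mug"):
    w=mask_world(cal,d,r['pixels']); print('mug',r['score'],np.median(w,0))
E
python3 fl.py s3; python3 tool.py 631 -84 380
```

```text
t: 10.78
ee_pos: [425.8, -145.0, 380.3]
orientation: [-2.334, -2.102, 0.0]
ft_force: [0.3, -0.3, 0.2]
width: 0.4
flap 0.66 4386 [ 460.3 -125.4  260.1] normal [-0.1  0.   1. ] angle 0.9281837390498988
paddle 0.67 213 [[ 602.9 -103.2  325.8]
 [ 628.4  -83.2  329.8]
 [ 647.9  -66.6  331.6]]
mug 0.6 [522.3 149.4 224.1]
mug 0.6 [461.8 374.7  52.2]
mug 0.56 [749.2 114.5  71.1]
t 10.975 pos [ 425.84 -144.95  380.42] q [-0.35 -0.01  1.81 -0.    1.34 -1.82] F [0.23 0.64 0.11] w 0.6054267849146617
x [ 0.1   0.99 -0.  ] y [ 0.99 -0.1   0.  ] z [ 0. -0. -1.]
turn(deg,tool) [0.   0.   0.01]
turn(deg,tool) [  -0.      0.01 -179.99]
shift cm (tool) [ 8.2  19.77  0.04]
```

View pics/s3.png

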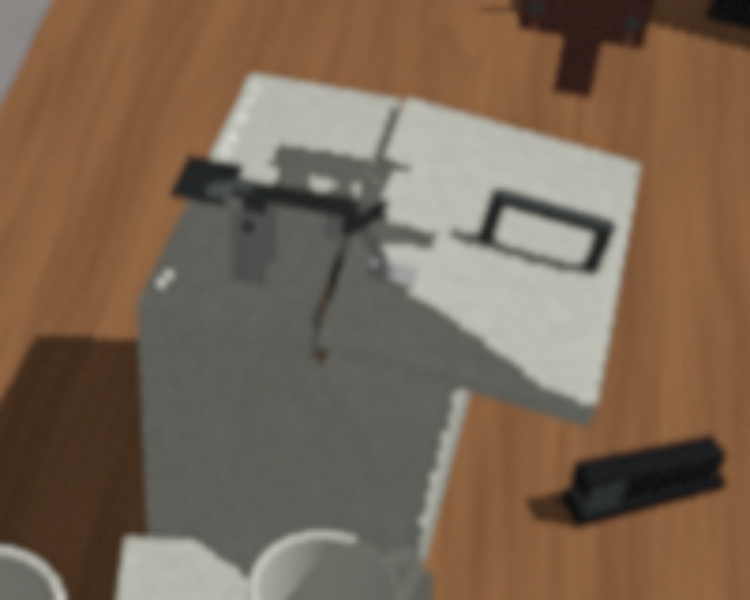

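The picture shows the flap standing up on its own (measured 0.928) with the gripper clear. Next, over the paddle.

```bash
python3 -m inch '[{"tx":1.64,"ty":3.96,"tz":0,"ax":0,"ay":0,"az":0,"jaw":0},{"tx":1.64,"ty":3.96,"tz":0,"ax":0,"ay":0,"az":0,"jaw":0},{"tx":1.64,"ty":3.96,"tz":0,"ax":0,"ay":0,"az":0,"jaw":0},{"tx":1.64,"ty":3.96,"tz":0,"ax":0,"ay":0,"az":0,"jaw":0},{"tx":1.64,"ty":3.96,"tz":0,"ax":0,"ay":0,"az":0,"jaw":0},{"tx":0,"ty":0,"tz":1.5,"ax":0,"ay":0,"az":0,"jaw":0},{"tx":0,"ty":0,"tz":1.5,"ax":0,"ay":0,"az":0,"jaw":0},{"tx":0,"ty":0,"tz":0.7,"ax":0,"ay":0,"az":0,"jaw":0},{"tx":0,"ty":0,"tz":0,"ax":0,"ay":0,"az":0,"jaw":0}]'; python3 tool.py 631 -84 330;  python3 - <<'E'
from h import *
im,d=viewer.get_image("side"); cv2.imwrite('pics/s4.png',cv2.resize(im[60:220,260:460,::-1],(750,600)))
E
```

```text
t: 12.1
ee_pos: [630.4, -84.4, 342.9]
orientation: [-2.334, -2.101, 0.001]
ft_force: [-0.3, -0.2, 0.3]
width: 0.7
t 12.1 pos [630.36 -84.39 342.94] q [-0.15  0.33  1.48 -0.    1.33 -1.62] F [-0.29 -0.16  0.29] w 0.6692678707282625
x [0.1  0.99 0.  ] y [ 0.99 -0.1  -0.  ] z [-0.  0. -1.]
turn(deg,tool) [-0.06 -0.   -0.03]
turn(deg,tool) [ -0.     0.1  179.97]
shift cm (tool) [0.05 0.06 1.29]
```

View pics/s4.png

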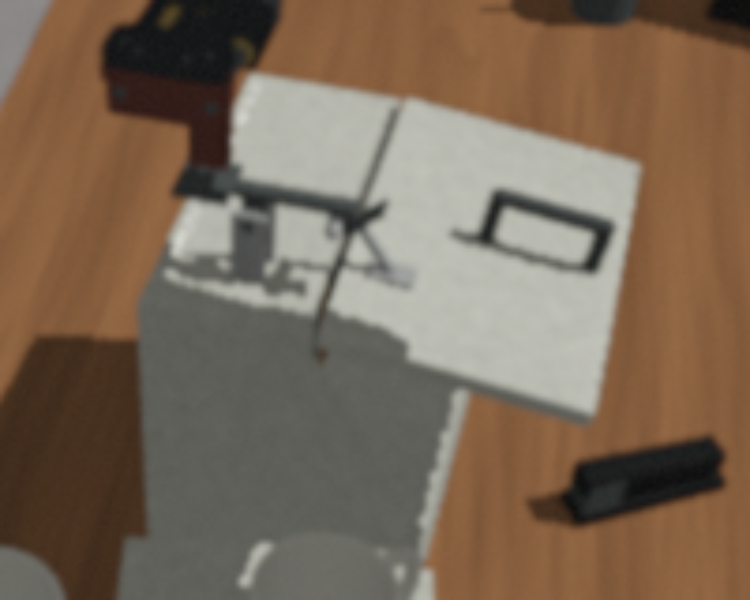

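The fingertips are just above the paddle at crop pixel (210,175), and the flap is still up. I'll lower in small steps until contact.

```bash
python3 -m inch '[{"tx":0,"ty":0,"tz":0.5,"ax":0,"ay":0,"az":0,"jaw":0},{"tx":0,"ty":0,"tz":0,"ax":0,"ay":0,"az":0,"jaw":0}]'; for i in 1; do python3 -m inch '[{"tx":0,"ty":0,"tz":0.4,"ax":0,"ay":0,"az":0,"jaw":0},{"tx":0,"ty":0,"tz":0,"ax":0,"ay":0,"az":0,"jaw":0}]'; done; python3 -m inch '[{"tx":0,"ty":0,"tz":0.4,"ax":0,"ay":0,"az":0,"jaw":0},{"tx":0,"ty":0,"tz":0,"ax":0,"ay":0,"az":0,"jaw":0}]'
```

```text
t: 12.4
ee_pos: [631.1, -84.2, 338.4]
orientation: [2.335, 2.102, -0.0]
ft_force: [0.1, -0.3, 0.3]
width: 0.4
t: 12.65
ee_pos: [631.2, -84.0, 334.0]
orientation: [-2.334, -2.102, 0.001]
ft_force: [-0.5, 0.3, -0.2]
width: 0.4
t: 12.9
ee_pos: [631.4, -84.0, 330.4]
orientation: [2.334, 2.102, 0.0]
ft_force: [0.2, 0.0, 1.5]
width: 0.4
```

```bash
python3 -m inch '[{"tx":0,"ty":0,"tz":0.4,"ax":0,"ay":0,"az":0,"jaw":0},{"tx":0,"ty":0,"tz":0,"ax":0,"ay":0,"az":0,"jaw":0}]'; python3 -m inch '[{"tx":0,"ty":0,"tz":0.4,"ax":0,"ay":0,"az":0,"jaw":0},{"tx":0,"ty":0,"tz":0,"ax":0,"ay":0,"az":0,"jaw":0},{"tx":0,"ty":0,"tz":0,"ax":0,"ay":0,"az":0,"jaw":0}]'; python3 fl.py s5
```

```text
t: 13.15
ee_pos: [632.7, -84.2, 328.8]
orientation: [2.332, 2.1, 0.005]
ft_force: [0.0, 0.2, 10.8]
width: 0.3
t: 13.52
ee_pos: [635.1, -84.5, 325.4]
orientation: [2.329, 2.097, 0.011]
ft_force: [7.9, -0.1, 8.9]
width: 0.5
flap 0.58 4176 [ 468.2 -125.3  241.6] normal [-0.3  0.   0.9] angle 0.6975990596860016
paddle 0.91 106 [[601.7 -94.7 322.2]
 [620.8 -78.4 325.3]
 [644.7 -66.6 330.6]]
mug 0.69 [748.7 114.1  72.3]
mug 0.67 [522.1 163.4 225. ]
mug 0.58 [462.1 375.   52.6]
```

The flap is unlocked and sinking (0.70). I'll hold briefly, then lift off and wait.

```bash
python3 -m inch '[{"tx":0,"ty":0,"tz":0,"ax":0,"ay":0,"az":0,"jaw":0},{"tx":0,"ty":0,"tz":0,"ax":0,"ay":0,"az":0,"jaw":0},{"tx":0,"ty":0,"tz":0,"ax":0,"ay":0,"az":0,"jaw":0},{"tx":0,"ty":0,"tz":-1,"ax":0,"ay":0,"az":0,"jaw":0},{"tx":0,"ty":0,"tz":-2,"ax":0,"ay":0,"az":0,"jaw":0},{"tx":0,"ty":0,"tz":-4,"ax":0,"ay":0,"az":0,"jaw":0},{"tx":0,"ty":0,"tz":-4,"ax":0,"ay":0,"az":0,"jaw":0},{"tx":0,"ty":0,"tz":0,"ax":0,"ay":0,"az":0,"jaw":0},{"tx":0,"ty":0,"tz":0,"ax":0,"ay":0,"az":0,"jaw":0},{"tx":0,"ty":0,"tz":0,"ax":0,"ay":0,"az":0,"jaw":0},{"tx":0,"ty":0,"tz":0,"ax":0,"ay":0,"az":0,"jaw":0},{"tx":0,"ty":0,"tz":0,"ax":0,"ay":0,"az":0,"jaw":0}]';python3 -m inch '[{"tx":0,"ty":0,"tz":0,"ax":0,"ay":0,"az":0,"jaw":0},{"tx":0,"ty":0,"tz":0,"ax":0,"ay":0,"az":0,"jaw":0},{"tx":0,"ty":0,"tz":0,"ax":0,"ay":0,"az":0,"jaw":0},{"tx":0,"ty":0,"tz":0,"ax":0,"ay":0,"az":0,"jaw":0},{"tx":0,"ty":0,"tz":0,"ax":0,"ay":0,"az":0,"jaw":0},{"tx":0,"ty":0,"tz":0,"ax":0,"ay":0,"az":0,"jaw":0},{"tx":0,"ty":0,"tz":0,"ax":0,"ay":0,"az":0,"jaw":0},{"tx":0,"ty":0,"tz":0,"ax":0,"ay":0,"az":0,"jaw":0},{"tx":0,"ty":0,"tz":0,"ax":0,"ay":0,"az":0,"jaw":0},{"tx":0,"ty":0,"tz":0,"ax":0,"ay":0,"az":0,"jaw":0},{"tx":0,"ty":0,"tz":0,"ax":0,"ay":0,"az":0,"jaw":0},{"tx":0,"ty":0,"tz":0,"ax":0,"ay":0,"az":0,"jaw":0}]'; python3 fl.py s6; python3 -m inch '[{"tx":0,"ty":0,"tz":0,"ax":0,"ay":0,"az":0,"jaw":0},{"tx":0,"ty":0,"tz":0,"ax":0,"ay":0,"az":0,"jaw":0},{"tx":0,"ty":0,"tz":0,"ax":0,"ay":0,"az":0,"jaw":0},{"tx":0,"ty":0,"tz":0,"ax":0,"ay":0,"az":0,"jaw":0},{"tx":0,"ty":0,"tz":0,"ax":0,"ay":0,"az":0,"jaw":0},{"tx":0,"ty":0,"tz":0,"ax":0,"ay":0,"az":0,"jaw":0},{"tx":0,"ty":0,"tz":0,"ax":0,"ay":0,"az":0,"jaw":0},{"tx":0,"ty":0,"tz":0,"ax":0,"ay":0,"az":0,"jaw":0}]' ; python3 fl.py s7
```

```text
t: 15.22
ee_pos: [631.2, -84.1, 431.7]
orientation: [-2.334, -2.102, 0.001]
ft_force: [-0.7, 0.3, -0.1]
width: 0.5
t: 16.73
ee_pos: [631.3, -84.1, 432.4]
orientation: [-2.334, -2.102, 0.0]
ft_force: [-0.1, -0.4, -0.4]
width: 0.6
flap 0.58 2530 [ 506.6 -127.5  200.7] normal [-0.9  0.1  0.5] angle 0.0031655858957846394
paddle 0.57 215 [[ 603.4 -103.3  325.4]
 [ 628.4  -82.6  329.6]
 [ 647.8  -66.3  331.5]]
mug 0.75 [461.9 375.3  53.3]
mug 0.67 [522.9 166.9 224.9]
mug 0.58 [747.9 114.4  72.8]
t: 17.92
ee_pos: [631.3, -84.0, 432.4]
orientation: [-2.334, -2.102, 0.0]
ft_force: [-0.2, 0.8, -0.3]
width: 0.5
flap 0.78 2500 [ 506.2 -126.2  200.3] normal [-0.9  0.1  0.5] angle 0.002544777767566897
paddle 0.88 219 [[ 602.3 -103.2  325. ]
 [ 630.   -82.2  329.6]
 [ 649.7  -67.5  331.6]]Traceback (most recent call last):
  File "fl.py", line 12, in <module>
    w=mask_world(cal,d,r['pixels']); p=w[(w[:,0]>600)&(w[:,2]>322)]; print('paddle',r['score'],len(p),np.percentile(p,[3,50,97],axis=0))
                                                                                                      ~~~~~~~~~~~~~^^^^^^^^^^^^^^^^^^^^
    return _quantile_unchecked(
        a, q, axis, out, overwrite_input, method, keepdims, weights)
    return _ureduce(a,
                    func=_quantile_ureduce_func,
    ...<5 lines>...
                    overwrite_input=overwrite_input,
                    method=method)
    r = func(a, **kwargs)
    result = _quantile(arr,
                       quantiles=q,
    ...<2 lines>...
                       out=out,
                       weights=wgt)
    slices_having_nans = np.isnan(arr[-1, ...])
                                  ~~~^^^^^^^^^
IndexError: index -1 is out of bounds for axis 0 with size 0
```

View pics/s7.png

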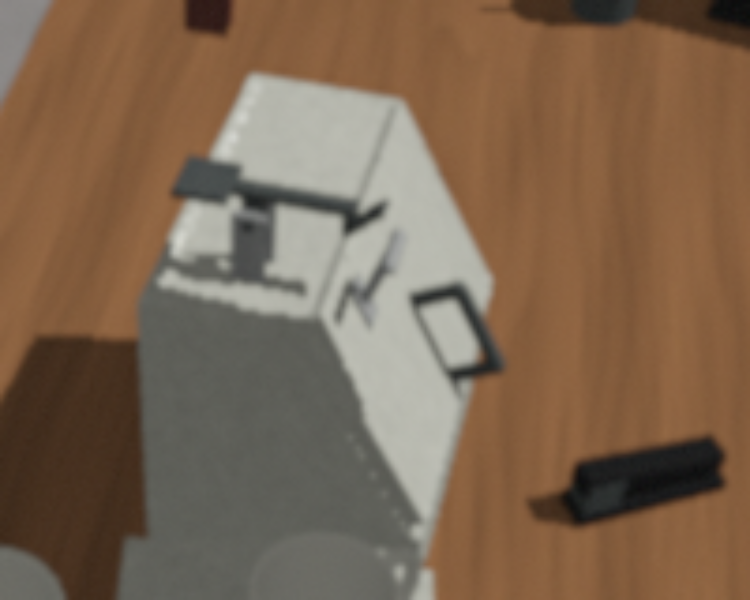

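The picture shows the flap shut (0.003 rad), the paddle sprung back at (207,178), the arm clear above, and the mug still on the drawer unit. I'm handing the job in.

```bash
python3 -c "
from workcell import ctrl; print(ctrl.close_job())"
```

```text
the job is handed in; nothing more can be done
None
```

The stay works as asked, and the job was handed in at about 18 s on the robot's clock.

- **Raise and lock:** I lifted the flap by its handle to about 1.15 rad, eased it down onto the catch and let go. With the gripper clear, it stood up by itself and measured 0.93 rad.
- **Release and shut:** I pressed the paddle with the closed fingertips, at about 11 N at most. That is above the 1 to 6 N you quoted but well under the 40 N limit. The flap sank and shut fully, measuring 0.003 rad in two looks about 1.3 s apart.
- **Final state:** The paddle has sprung back and the arm is about 100 mm above it, touching nothing.
- **Mug:** I never went near it, and it still stands on the drawer unit. Its measured centre wandered by up to about 17 mm in y, mostly as a changing part of it came into the detector's view. The last script crashed on a stray paddle detection before its own mug check, so the last mug reading is from the look before, with the flap already shut.

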